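# Tuck the splash cover of a recipe holder under its lip

## Task

Fold the springy blue-framed cover of the recipe holder down over the card, keep it pressed down, and push it by its raised thumb ridge towards the orange lip until it is fully home with its edge tucked beneath the lip, so that it stays shut when you let go. Work by pushing with the fingertips only: do not lift, tip or shove the holder out of its place. Leave the other things on the worktop where they are.

Things in the scene. Friction and masses are not known exactly. Their poses are not given: they have to be found in the camera images.
- holder: Recipe holder: a loose wooden board (about 1.6 kg), 175 x 150 mm (x by y), lying flat on rubber feet. Origin: centre of its underside. Its x axis points from the cover's hinge towards the orange lip: the way in which the cover folds over and then slides. z is up. A springy cover, a blue frame round a clear window, is hinged to it.
- bed (a point): Centre of the board's top face, 14 mm above the worktop; a white card lies on it.
- hinge (a point): Middle of the cover's hinge axis, which runs along the holder's y, 18 mm above the worktop; at holder x = -64 mm when the cover is drawn back; it slides with the cover. Its pin runs in slotted dark cheeks on the board at y = +-66 mm, which reach 24 mm above the worktop. The cover is 118 mm wide (y), 3 mm thick and reaches 105 mm from this axis.
- flap (a joint): Angle of the cover in rad: 0 = lying flat over the card, 1.57 = upright, more = leaning back away from the lip; it starts roughly upright. A light spring holds it up: about 1 N at mid-length keeps it down; let go untucked it rises again to about 1 rad. Tucked, it rests up against the lip at about 0.04 rad.
- carriage (a joint): Slide of the cover and its hinge along the holder's x towards the lip, in m: 0 = drawn back (the flat cover's edge is then 5 mm short of the lip), 0.022 = fully home. It starts at 0 to 0.002. Friction about 2.5 N, no spring: it stays where it is left. The edge passes beneath the lip only while the cover is held flat (angle under about 0.04).
- lip (a point): Middle of the hinge-side edge of the orange lip, at holder x = +46 mm. The lip is 110 mm wide (y). Its flat part (holder x 52 to 68 mm) is 3 mm thick, its underside 23.5 mm above the worktop, 4 mm over the top of the flat cover; its first 6 mm slope up as a lead-in. Highest point 31 mm above the worktop.
- ridge (a point): Middle of the hinge-side face of the blue thumb ridge, 70 mm from the hinge axis, on the cover's outer face (on top when shut, facing away from the lip when upright). The ridge is 80 mm long (y), 6 mm thick (70 to 76 mm from the hinge axis) and stands 8 mm above the face, which is plain from the hinge to the ridge.
- flap_edge (a point): Middle of the cover's free edge, 105 mm from the hinge axis.
- egg_timer: Bystander, loose: an orange and cream egg timer, 58 mm wide, 57 mm tall; origin at its underside.
- mug_2: Bystander, loose: a purple mug, 95 mm tall; origin at its underside.
- spice_jar_1: Bystander, loose: a spice jar with a red cap, 45 mm wide, 106 mm tall; origin at its underside.
- jar_2: Bystander, loose: a glass jar with a red lid, 70 mm wide, 101 mm tall; origin at its underside.
- apple_1: Bystander, loose: a green apple, 75 mm; origin at its underside.
- keys_1: Bystander, loose: a bunch of keys with a yellow tag, lying flat, 8 mm thick; origin at its underside.

How it is judged:
By the outcome, as a careful person would: the job done as asked, in the order asked, and still so for the second after the job is handed in, with the robot touching nothing.
It also fails if it takes over 35 s, if anything falls off the work surface, if the arm or the gripper's body presses on something with over 40 N, if the wrist force passes 120 N, or if a joint passes its speed limit or range.

## Robot

A 6-joint arm with a two-finger parallel gripper is mounted at the origin on a cart in front of the work surface, level with it; the furniture and walls round the work are solid. World frame = base frame: x ahead of the robot, y to its left, z up, the work surface at z = 0. Lengths are in mm, angles in rad, forces in N, time in s.
With the tool pointing down it reaches from about 350 to 775 mm from the base axis. Payload 7.3 kg.
Tool frame: the origin (TCP) lies at the very end of the fingers, on their centre line; the grasp point (between the pads) lies 19 mm behind it (bot.grasp_offset is the distance from the TCP to the grasp point, in mm); z points along the fingers, y is the direction in which the jaws open and shut (so a half turn about z gives the same grasp; the last joint's range is limited). The gripper opens to 92 mm and grips with 3 to 60 N. Pads are 19 mm wide; open, the fingers measure 130 mm over their backs; the gripper's body (75 mm by 190 mm) begins 47 mm behind the grasp point.
Start: joints at [-1.439, 0.342, 1.524, -0, 1.275, -0.146], TCP at [143.998, -504.885, 226.741] pointing down, gripper open.
Joint ranges: [-2.53, 2.53], [-0.77, 2.02], [0.04, 2.7], [-1, 4.14], [0.28, 2.66], [-3.11, 3.11]. Speed limits (rad/s): [2.57, 2.57, 3.14, 3.14, 3.14, 3.14].

## Interface

Orientations are given as [roll, pitch, yaw] about the fixed x, y, z axes, in that order (R = Rz(yaw) Ry(pitch) Rx(roll)).
In Python, from plant import bot gives the robot as it stands.
- The arm moves only by the tool servo_tool, never from a script. Its arguments are lists of equal length, an entry for each row: "angular": the turn, a rotation vector about the world's x, y, z in degrees, a list of three; "slide": the shift along the world's x, y, z in mm, a list of three; "grip": the opening, from -1 (shut) to 1 (fully open), so that 0 is half open. In form: {"angular": [[ax, ay, az], ...], "slide": [[dx, dy, dz], ...], "grip": [grip, ...]}. A call has 1 to 10 rows; each row is the pose to reach, as a shift and turn from the pose commanded when the call began; what a row does not reach only later rows make up. A row lasts 1/12 s, in which the tool goes at most 41.7 mm and 7.16 degrees, less where a joint would pass 70% of its speed; a pose out of reach is approached as far as the arm can. A call with a gripper value outside its range is refused whole. The fingers move at their own pace and stop on an object; the grip force is fixed at half the most. Time passes only in rows, so rows that repeat a pose let the fingers close. It gives the time, the measured TCP pose, the force and the opening at its end, in the units of the state.
- bot.get_obs(): the state, without advancing time (a new reading comes with each control period).
- bot.capture(name): name is "scene" or "side" or "wrist"; returns a dict with "img" (400x640x3 uint8, blue, green, red), "range_z" (400x640 float32, mm along the optical axis (not along the pixel's ray), 0 where there is no reading), "fov_y" (degrees; the focal length in pixels is half the picture's height over the tangent of half this angle, whatever the lens; pixels are square), "cx", "cy" (the principal point, pixels), "R" (3x3) and "t" (3): a world point X has camera coordinates R X + t; the wrist camera has in their place "T_tool_cam" (4x4, takes a point from camera to tool coordinates, whose origin is the TCP and whose axes are the flange's). Camera axes: x right, y down, z forward; pixel columns grow to the right and rows downward; lengths in mm; the calibration is good to about 2 mm. The wrist camera is an equidistant fisheye: a pixel r from the principal point sees the ray r / f radians off the axis. A picture is of the moment at which its call begins: read the wrist's pose just before it.
- bot.close_job(): hands the job in, once; it reports no verdict.
The state is a dict: "time": time; "joint_positions": joint angles; "dq": joint speeds; "tau": joint torques, N m; "tool_pos": TCP position; "tcp_rot": TCP orientation; "contact_force": force on the tool from outside, world axes, zero at the start; "moment": the same for the moment, N m; "grip_width": finger opening in mm.
Only numpy, scipy, OpenCV 4.12 (cv2) and the standard library are available. Lean on these libraries where they do the work, as an engineer would, in place of code of your own. Each camera call takes 0.05 s, during which the arm holds its last target.

## Working session

There is one attempt and no reset: what is moved stays moved. The work goes in short steps, Python scripts to look and compute and a tool call to move; the robot and the scene stay as the last step left them, time stands still between calls to the robot, and variables do not carry over. Pictures are saved under pics/ and viewed, and the job is handed in when it is done.

Besides the shell and the picture viewer there is one more tool, called after "Call:" by a JSON object that holds its "op" and its "data". servo_tool: Moves the arm, as the interface text tells. Its arguments: {"type":"object","properties":{"angular":{"type":"array","items":{"type":"array","items":{"type":"number"}}},"slide":{"type":"array","items":{"type":"array","items":{"type":"number"}}},"grip":{"type":"array","items":{"type":"number"}}},"required":["angular","slide","grip"]}

```bash
ls; mkdir -p pics; cat > h.py <<'E'
import numpy as np,cv2
from plant import bot
def save(n,c): cv2.imwrite(f'pics/{n}.png',c['img'])
E
python3 - <<'E'
from h import *
import pickle
print(bot.get_obs())
for n in("scene","side"):
    c=bot.capture(n); save(n+'0',c); pickle.dump(c,open(n+'0.pkl','wb')); print(n,c['fov_y'],c['cx'],c['cy'],c['R'],c['t'])
E
```

```text
pics
{'time': 0.0, 'joint_positions': array([-1.43902903e+00,  3.42744805e-01,  1.52503042e+00, -5.45946734e-05,
        1.27537915e+00, -1.46011037e-01]), 'dq': array([-6.44168469e-04, -6.33519274e-05, -1.45860944e-03, -1.13267973e-03,
       -3.45133906e-04, -5.56605625e-05]), 'tau': array([-1.46079372e-03, -4.31244493e+01, -2.44222391e+01,  7.15115061e-02,
        5.58469445e-02, -1.30600365e-04]), 'tool_pos': array([ 143.91063481, -504.46440912,  226.02881996]), 'tcp_rot': array([-3.14003996e+00, -1.75569699e-04,  2.77794129e-01]), 'contact_force': array([ 0.13753407, -0.56891023, -0.36416616]), 'moment': array([-0.02181424, -0.02691994,  0.02819419]), 'grip_width': 92.09905912209446}
scene 44.07885079782589 316.3097812516435 201.28795396869276 [[-0.52629528 -0.85025809  0.00862853]
 [-0.66326277  0.40415632 -0.62987314]
 [ 0.53206746 -0.33722224 -0.7766501 ]] [260.0317128  357.80642459 987.60616268]
side 54.44397521288378 319.6154045905283 200.83855325906146 [[-3.48680693e-03 -9.99993920e-01 -4.41225398e-05]
 [-5.88569733e-01  2.08791231e-03 -8.08443758e-01]
 [ 8.08438935e-01 -2.79291811e-03 -5.88573435e-01]] [ 16.19818149 329.34939501 789.07572758]
```

View pics/scene0.png

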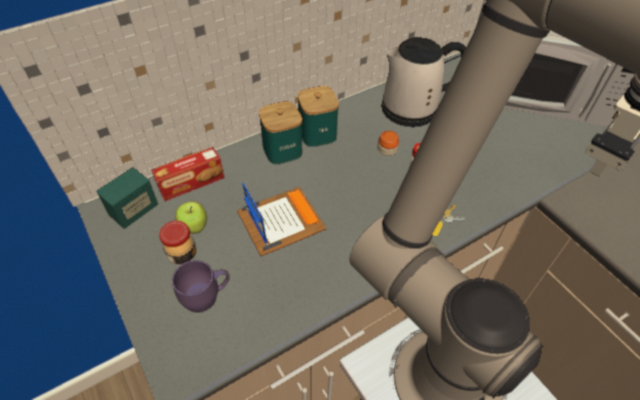

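View pics/side0.png

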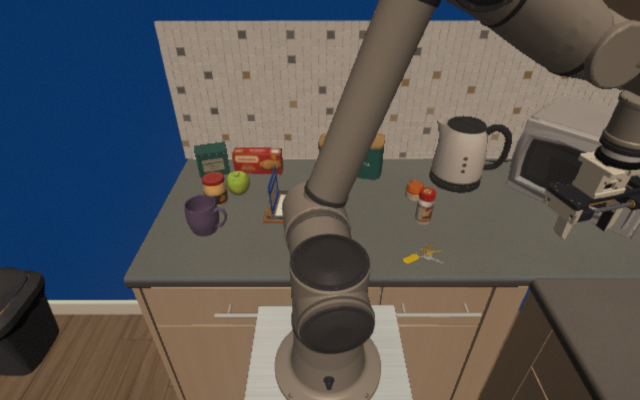

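The scene view shows the board at about (282,220), the upright blue cover at (255,215) and the orange lip at (303,207). The lip points away from the jars, roughly along world -y.

```bash
cat >> h.py <<'E'
def pts(c):
    f=200/np.tan(np.radians(c['fov_y']/2)); z=c['range_z'].astype(float)
    v,u=np.mgrid[0:400,0:640]
    P=np.stack([(u-c['cx'])/f*z,(v-c['cy'])/f*z,z],-1)
    return (P-c['t'])@c['R']
def proj(c,X):
    f=200/np.tan(np.radians(c['fov_y']/2)); p=np.asarray(X)@c['R'].T+c['t']
    return np.stack([p[...,0]/p[...,2]*f+c['cx'],p[...,1]/p[...,2]*f+c['cy']],-1)
E
python3 - <<'E'
from h import *
import pickle
c=pickle.load(open('scene0.pkl','rb')); P=pts(c)
cv2.imwrite('pics/z.png',cv2.resize(c['img'][170:270,220:340],None,fx=6,fy=6,interpolation=cv2.INTER_CUBIC)[:600])
hsv=cv2.cvtColor(c['img'],cv2.COLOR_BGR2HSV)
reg=np.zeros((400,640),bool); reg[175:260,225:335]=1
def rep(n,m):
    m=m&reg&(c['range_z']>0); X=P[m]; print(n,m.sum(),'mean',X.mean(0).round(1),'min',np.percentile(X,2,axis=0).round(1),'max',np.percentile(X,98,axis=0).round(1)); return X
H,S,V=hsv[...,0],hsv[...,1],hsv[...,2]
lip=rep('lip',(H>5)&(H<16)&(S>200)&(V>180))
bl=rep('blue',(H>100)&(H<130)&(S>130))
r=cv2.minAreaRect(lip[:,:2].astype(np.float32)); print('lip rect',r)
bz=P[reg&(P[...,2]>8)&(P[...,2]<20)]
print('board',cv2.minAreaRect(bz[:,:2].astype(np.float32)),np.median(bz[:,2]), np.percentile(bz,[1,99],axis=0))
print('table',np.median(P[reg&(abs(P[...,2])<6)][:,2]))
for z in range(20,125,10):
    s=bl[abs(bl[:,2]-z)<5]
    if len(s): print(z,len(s),s.mean(0).round(1),s[:,0].min().round(),s[:,0].max().round())
np.save('lip.npy',lip); np.save('bl.npy',bl); np.save('bz.npy',bz)
E
```

```text
lip 425 mean [509.7  30.   27.5] min [457.6  13.4  16.2] max [563.9  47.   32.7]
blue 237 mean [520.5 156.9  86.2] min [470.8 149.2  22.4] max [572.1 164.9 125.3]
lip rect ((515.2743530273438, 27.624935150146484), (37.43745040893555, 122.49458312988281), 85.19434356689453)
board ((540.371826171875, 88.02407836914062), (175.34228515625, 202.8248748779297), 85.40099334716797) 15.160844058752128 [[438.37179095   3.29813803   9.33135774]
 [587.88076151 178.06153976  19.59483831]]
table 0.9024961022082492
20 13 [518.3 153.2  22.7] 472.0 564.0
30 23 [519.4 153.2  29.6] 470.0 570.0
40 18 [524.2 153.   38.4] 467.0 578.0
50 1 [469.8 158.1  50.7] 470.0 470.0
80 1 [576.9 150.5  77.2] 577.0 577.0
90 64 [519.8 159.8  93.1] 482.0 567.0
100 59 [516.8 158.7  97.3] 473.0 556.0
110 12 [521.1 155.7 109.4] 472.0 572.0
120 39 [524.9 155.5 121.5] 468.0 575.0
```

View pics/z.png

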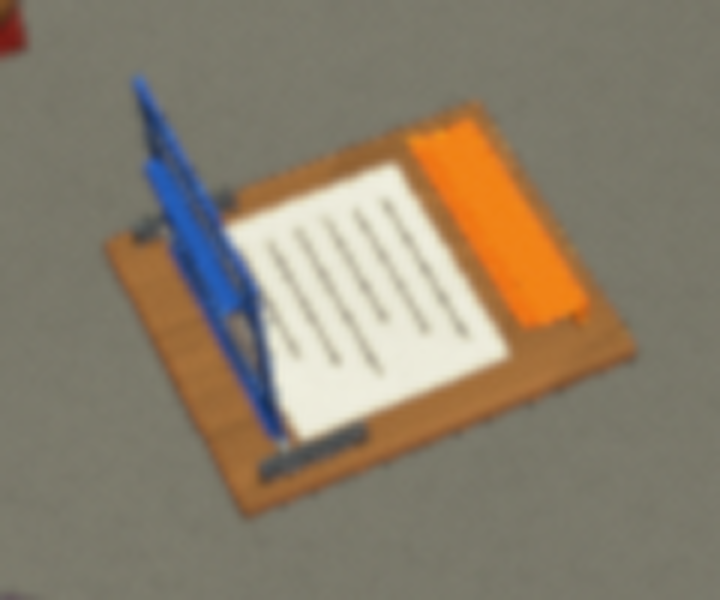

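```bash
python3 - <<'E'
from h import *
import pickle
from scipy.optimize import least_squares
c=pickle.load(open('scene0.pkl','rb'))
z=np.array([[248,515],[634,350],[480,103],[108,243]],float); uv=(z+.5)/6-.5+[220,170]
f=200/np.tan(np.radians(c['fov_y']/2))
d=np.c_[(uv-[c['cx'],c['cy']])/f,np.ones(4)]@c['R']; o=-c['R'].T@c['t']
for h in (14,):
    X=o+d*((h-o[2])/d[:,2])[:,None]; print(X.round(1))
    print([np.linalg.norm(X[i]-X[(i+1)%4]).round(1) for i in range(4)])
# holder local corners: hinge side x=-87.5
cx=X[:,:2].mean(0); ax=(X[1]+X[2]-X[0]-X[3])[:2]; ax/=np.linalg.norm(ax); ay=(X[2]+X[3]-X[0]-X[1])[:2]; ay/=np.linalg.norm(ay)
print(cx,ax,np.degrees(np.arctan2(ax[1],ax[0])),np.degrees(np.arctan2(ay[1],ay[0])))
yaw=(np.arctan2(ax[1],ax[0])+np.arctan2(ay[1],ay[0])-np.pi/2)/2;print('yaw',np.degrees(yaw))
R=np.array([[np.cos(yaw),-np.sin(yaw)],[np.sin(yaw),np.cos(yaw)]])
for n in('lip','bl','bz'):
    Q=np.load(n+'.npy'); L=(Q[:,:2]-cx)@R
    print(n,np.percentile(L,[1,50,99],axis=0).round(1).tolist())
    if n=='bl':
        for zz in range(20,125,10):
            s=abs(Q[:,2]-zz)<5
            if s.sum(): print(zz,s.sum(),L[s].mean(0).round(1),L[s,0].min().round(1),L[s,0].max().round(1))
np.savez('pose.npz',c=cx,yaw=yaw)
E
```

```text
[[446.4 181.7  14. ]
 [435.   11.1  14. ]
 [581.6  -2.8  14. ]
 [595.9 168.9  14. ]]
[np.float64(171.0), np.float64(147.2), np.float64(172.3), np.float64(150.0)]
[514.73277901  89.72397631] [-0.07488524 -0.99719216] -94.29462865248637 -5.134138837153264
yaw -94.71438374481981
lip [[44.3, -52.9], [60.1, -2.1], [75.5, 56.7]]
bl [[-74.2, -51.5], [-66.7, 1.6], [-62.9, 54.3]]
20 13 [-63.5  -1.7] -64.2 -62.6
30 23 [-63.6  -0.6] -64.4 -62.9
40 18 [-63.8   4.2] -64.4 -62.8
50 1 [-64.4 -50.4] -64.4 -64.4
80 1 [-65.7  57. ] -65.7 -65.7
90 64 [-70.3  -0.7] -74.2 -64.8
100 59 [-68.9  -3.6] -74.5 -65.1
110 12 [-66.3   0.9] -66.7 -65.8
120 39 [-66.4   4.8] -67.5 -64.5
bz [[-86.7, -73.7], [-4.8, -12.4], [85.1, 73.6]]
```

```bash
python3 - <<'E'
from h import *
import pickle
c=pickle.load(open('side0.pkl','rb')); P=pts(c)
for n,(u,v) in dict(kettle=(463,125),kettle2=(440,160),mug=(203,205),jar=(214,185),apple=(238,182),timer=(416,190),spice=(426,200),canR=(372,160)).items(): print(n,P[v,u].round())
s=pickle.load(open('scene0.pkl','rb')); P=pts(s)
for n,(u,v) in dict(kettle=(418,48),mug=(190,268),jar=(175,232),apple=(192,210)).items(): print(n,P[v,u].round())
d=np.load('pose.npz');cx=d['c'];yaw=d['yaw'];R=np.array([[np.cos(yaw),-np.sin(yaw)],[np.sin(yaw),np.cos(yaw)]])
for x in(-90,-71.5,-64,-3.5,46): print(x,(cx+R@[x,0]).round(1))
# check with side view
img=c['img'].copy()
for L in [(-87.5,-75,14),(-87.5,75,14),(-64,0,123),(-64,59,123),(-64,-59,123),(-64,-59,18),(46,0,27)]:
    w=np.r_[cx+R@np.array(L[:2]),L[2]]; p=proj(c,w); cv2.circle(img,tuple(int(round(a)) for a in p),1,(0,255,0),-1)
cv2.imwrite('pics/chk.png',cv2.resize(img[150:240,220:340],None,fx=6,fy=6,interpolation=cv2.INTER_CUBIC))
E
```

```text
kettle [ 660. -428.  215.]
kettle2 [ 653. -377.   95.]
mug [466. 354.  54.]
jar [518. 328.  89.]
apple [585. 272.  56.]
timer [-444.   18.  731.]
spice [ 443. -285.   87.]
canR [ 689. -162.   75.]
kettle [ 687. -439.  219.]
mug [463. 340.  71.]
jar [546. 335. 101.]
apple [617. 273.  61.]
-90 [522.1 179.4]
-71.5 [520.6 161. ]
-64 [520.  153.5]
-3.5 [515.   93.2]
46 [511.   43.9]
```

View pics/chk.png

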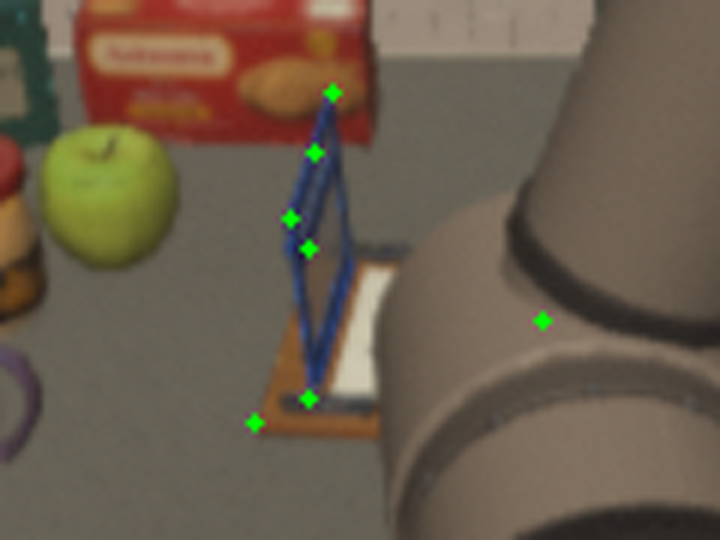

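The overlay shows the estimated pose fits the side view within about 2 mm: hinge corner at (309,400) and cover top at (316,153) in the zoomed picture. Moving over now.

Call:
{"op": "servo_tool", "data": {"angular": [[0, 0, 7], [0, 0, 14], [0, 0, 21], [0, 0, 28], [0, 0, 35], [0, 0, 42], [0, 0, 49], [0, 0, 56], [0, 0, 63], [0, 0, 69.4]], "slide": [[30, 25, 10], [61, 51, 20], [92, 76, 30], [122, 102, 34], [153, 127, 34], [184, 153, 34], [214, 178, 34], [245, 204, 34], [275, 229, 34], [306, 255, 34]], "grip": [-1, -1, -1, -1, -1, -1, -1, -1, -1, -1]}}

```text
time: 0.93
tool_pos: [451.0, -248.2, 260.5]
tcp_rot: [-3.141, -0.0, 1.495]
contact_force: [0.4, -1.2, 0.1]
grip_width: 29.8
```

Call:
{"op": "servo_tool", "data": {"angular": [[0, 0, 0], [0, 0, 0], [0, 0, 0], [0, 0, 0], [0, 0, 0], [0, 0, 0], [0, 0, 0], [0, 0, 0], [0, 0, 0], [0, 0, 0]], "slide": [[7, 40, 0], [14, 80, 0], [21, 120, 0], [28, 160, 0], [35, 200, 0], [42, 240, 0], [49, 280, 0], [56, 320, 0], [63, 360, 0], [70, 400, 0]], "grip": [-1, -1, -1, -1, -1, -1, -1, -1, -1, -1]}}

```text
time: 1.77
tool_pos: [519.7, 152.2, 260.5]
tcp_rot: [-3.141, 0.0, 1.489]
contact_force: [1.1, -0.1, -0.3]
grip_width: 0.6
```

Call:
{"op": "servo_tool", "data": {"angular": [[0, 0, 0], [0, 0, 0], [0, 0, 0], [0, 0, 0], [0, 0, 0], [0, 0, 0]], "slide": [[1, 35, 0], [1, 35, -40], [1, 35, -80], [1, 35, -120], [1, 35, -120], [1, 35, -120]], "grip": [-1, -1, -1, -1, -1, -1]}}

```text
time: 2.27
tool_pos: [519.8, 184.9, 139.5]
tcp_rot: [-3.137, 0.001, 1.489]
contact_force: [-0.3, 0.0, 0.3]
grip_width: 0.6
```

```bash
python3 - <<'E'
from h import *
import pickle
o=bot.get_obs(); c=bot.capture('wrist'); save('w1',c); 
c2=bot.capture('scene'); save('s1',c2); cv2.imwrite('pics/s1z.png',cv2.resize(c2['img'][120:270,200:340],None,fx=4,fy=4,interpolation=cv2.INTER_CUBIC))
print(o['tool_pos'],o['tcp_rot'],o['contact_force'],o['grip_width'],o['joint_positions'])
E
```

```text
[519.82483142 184.89953249 139.49486325] [-3.13689106e+00  1.39641913e-03  1.48910060e+00] [-0.25910794  0.0377841   0.30923636] 0.5920176094756326 [ 2.02831970e-01  4.75859094e-01  1.57098437e+00 -2.30138812e-05
  1.09965374e+00  2.84541478e-01]
```

View pics/w1.png

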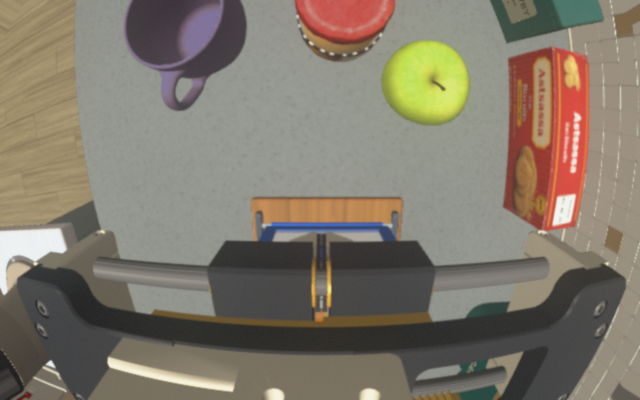

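View pics/s1z.png

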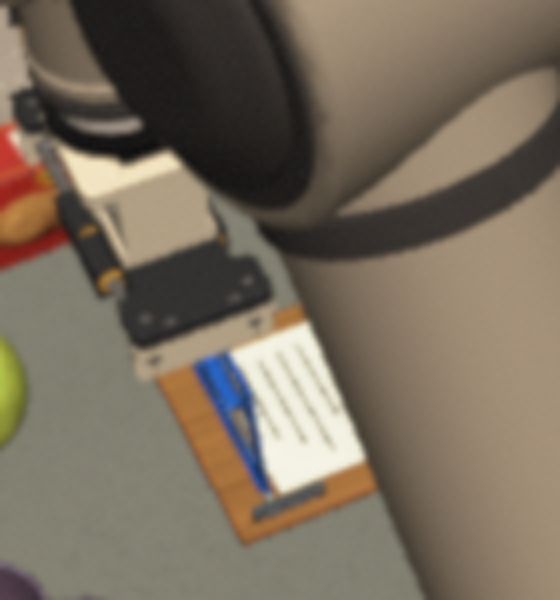

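Wrist view: the gripper tip is behind the cover (blue edge at about (330,228)), clear of the jar (345,20) and apple (425,83). The scene view agrees. Starting the fold.

Call:
{"op": "servo_tool", "data": {"angular": [[0, 0, 0], [0, 0, 0], [0, 0, 0], [0, 0, 0], [0, 0, 0], [0, 0, 0], [0, 0, 0], [0, 0, 0], [0, 0, 0], [0, 0, 0]], "slide": [[0, 0, -30], [0, 0, -60], [-1, -10, -60], [-1.6, -20, -60], [-2.5, -31, -62], [-3.4, -41, -65], [-4.1, -50, -69], [-4.7, -57, -73], [-5.2, -63, -78], [-5.2, -63, -78]], "grip": [-1, -1, -1, -1, -1, -1, -1, -1, -1, -1]}}

```text
time: 3.2
tool_pos: [515.3, 120.8, 62.0]
tcp_rot: [-3.14, 0.0, 1.488]
contact_force: [0.0, 0.4, 0.8]
grip_width: 0.2
```

```bash
python3 - <<'E'
from h import *
o=bot.get_obs(); 
for n in('side','scene','wrist'):
    c=bot.capture(n); save(n+'2',c)
    if n!='wrist': im=c['img'][130:280,200:350]; cv2.imwrite(f'pics/{n}2z.png',cv2.resize(im,None,fx=4,fy=4,interpolation=cv2.INTER_CUBIC))
print(o['tool_pos'],o['tcp_rot'],o['contact_force'])
E
```

```text
[515.32510099 120.77671968  62.00469192] [-3.14042046e+00  4.70297784e-04  1.48775742e+00] [0.04008854 0.36579129 0.76654586]
```

View pics/side2z.png

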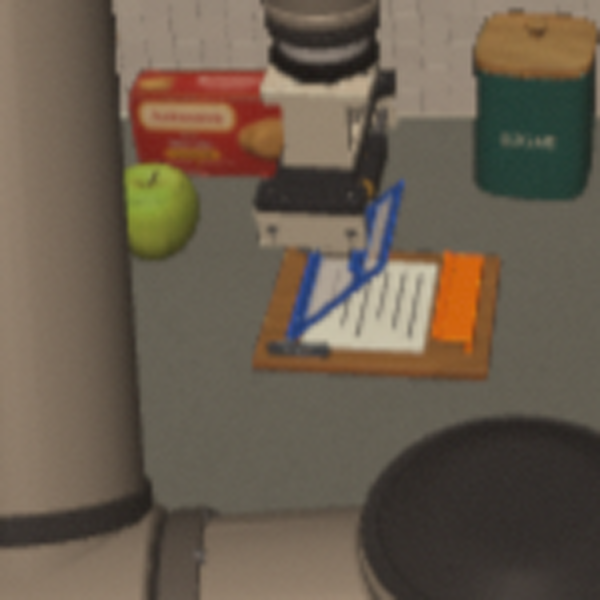

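View pics/scene2z.png

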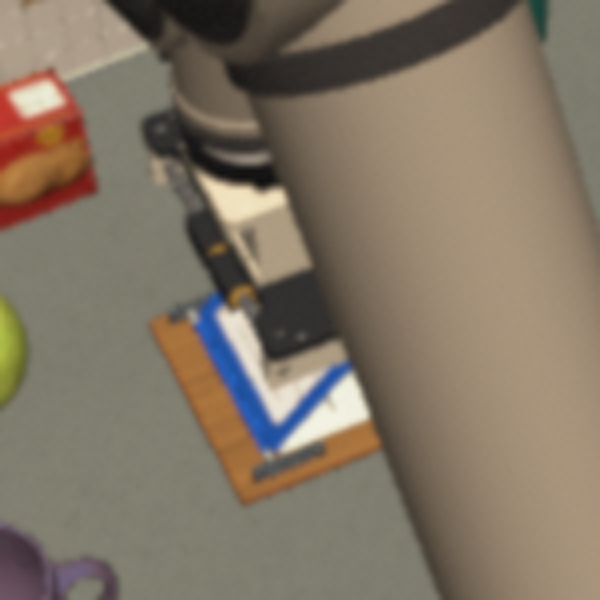

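View pics/wrist2.png

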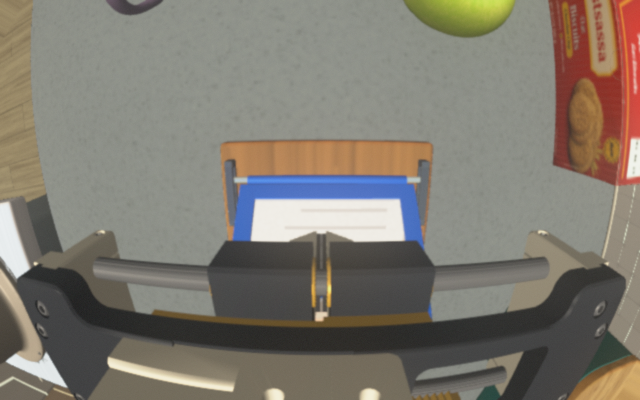

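The side view shows the cover at about 40° with the fingertip on its face (ridge near (355,265)). The board is unmoved at (375,315). Continuing down to nearly flat.

Call:
{"op": "servo_tool", "data": {"angular": [[0, 0, 0], [0, 0, 0], [0, 0, 0], [0, 0, 0], [0, 0, 0], [0, 0, 0], [0, 0, 0]], "slide": [[-0.4, -5, -6], [-0.7, -9, -13], [-1, -12.5, -20], [-1.3, -15.5, -27], [-1.4, -17.5, -36], [-1.5, -18, -40], [-1.5, -18, -40]], "grip": [-1, -1, -1, -1, -1, -1, -1]}}

```text
time: 3.93
tool_pos: [513.5, 103.8, 21.4]
tcp_rot: [-3.139, 0.0, 1.489]
contact_force: [-0.5, -0.4, 0.1]
grip_width: 0.5
```

```bash
cat > look.py <<'E'
from h import *
import sys,pickle
k=sys.argv[1]
o=bot.get_obs(); print(o['time'],o['tool_pos'].round(1),o['tcp_rot'].round(3),o['contact_force'].round(2))
for n in('side','wrist','scene'):
    c=bot.capture(n); save(n+k,c); pickle.dump(c,open(n+k+'.pkl','wb'))
    if n!='wrist': im=c['img'][160:240,240:340]; cv2.imwrite(f'pics/{n}{k}z.png',cv2.resize(im,None,fx=7,fy=7,interpolation=cv2.INTER_CUBIC))
E
python3 look.py 3
```

```text
3.9333 [513.5 103.8  21.4] [-3.139  0.     1.489] [-0.46 -0.41  0.08]
```

View pics/side3z.png

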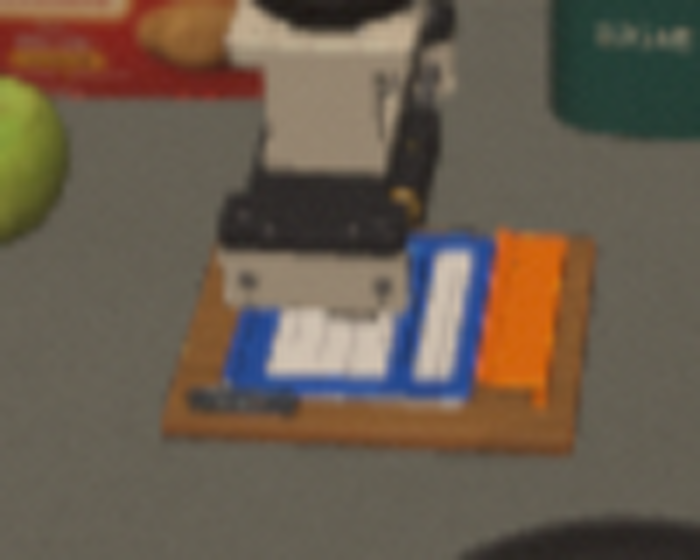

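View pics/wrist3.png

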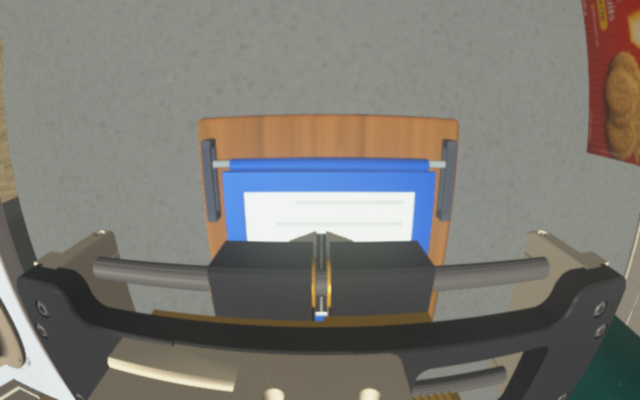

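The cover is almost flat. In the side view its edge (485,320) is just short of the lip, and its hinge sits in the slots in the wrist view. Pressing down in small steps now.

Call:
{"op": "servo_tool", "data": {"angular": [[0, 0, 0], [0, 0, 0], [0, 0, 0], [0, 0, 0]], "slide": [[0, 0, -1], [0, 0, -2], [0, 0, -2.5], [0, 0, -2.5]], "grip": [-1, -1, -1, -1]}}

```text
time: 4.42
tool_pos: [514.4, 104.1, 20.3]
tcp_rot: [3.141, 0.0, 1.489]
contact_force: [-0.5, -0.1, 0.8]
grip_width: 0.2
```

Call:
{"op": "servo_tool", "data": {"angular": [[0, 0, 0], [0, 0, 0], [0, 0, 0]], "slide": [[0, 0, -1], [0, 0, -1], [0, 0, -1]], "grip": [-1, -1, -1]}}

```text
time: 4.67
tool_pos: [514.5, 104.1, 19.5]
tcp_rot: [3.141, -0.0, 1.489]
contact_force: [-0.4, 0.1, 3.4]
grip_width: 0.5
```

Call:
{"op": "servo_tool", "data": {"angular": [[0, 0, 0], [0, 0, 0], [0, 0, 0]], "slide": [[0, 0, -0.7], [0, 0, -0.7], [0, 0, -0.7]], "grip": [-1, -1, -1]}}

```text
time: 4.92
tool_pos: [514.5, 104.1, 19.2]
tcp_rot: [3.141, -0.0, 1.489]
contact_force: [-2.0, -1.3, 9.0]
grip_width: 0.3
```

Call:
{"op": "servo_tool", "data": {"angular": [[0, 0, 0], [0, 0, 0], [0, 0, 0], [0, 0, 0], [0, 0, 0], [0, 0, 0]], "slide": [[0, 0, 0.5], [-0.2, -2, 0.5], [-0.3, -4, 0.5], [-0.5, -6, 0.5], [-0.7, -8, 0.5], [-0.7, -8, 0.5]], "grip": [-1, -1, -1, -1, -1, -1]}}

```text
time: 5.42
tool_pos: [513.9, 96.1, 19.4]
tcp_rot: [3.141, -0.0, 1.489]
contact_force: [-0.1, 0.9, 5.9]
grip_width: 0.1
```

```bash
python3 look.py 4
```

```text
5.4167 [513.9  96.1  19.4] [ 3.141 -0.     1.489] [-0.07  0.93  5.88]
```

View pics/side4z.png

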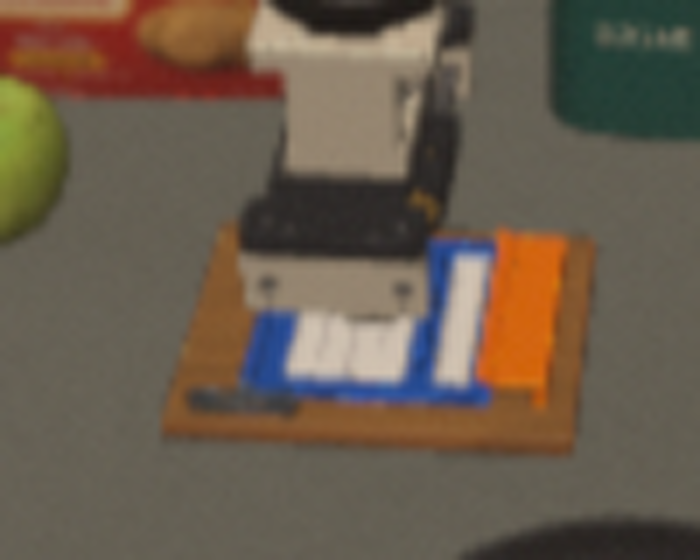

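View pics/wrist4.png

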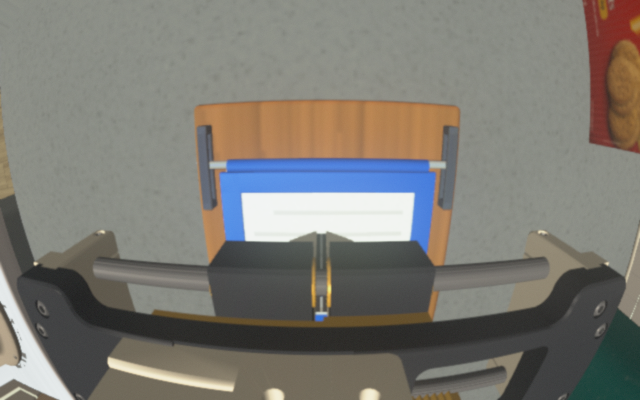

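The cover moved with the finger by friction: its edge is now just under the lead-in at (490,390), and the hinge has shifted along the slots. I'll ease the press so the tip slides up to the ridge and pushes on that.

Call:
{"op": "servo_tool", "data": {"angular": [[0, 0, 0], [0, 0, 0]], "slide": [[0, 0, 0.5], [0, 0, 0.5]], "grip": [-1, -1]}}

```text
time: 5.73
tool_pos: [513.8, 96.1, 19.6]
tcp_rot: [3.141, -0.0, 1.489]
contact_force: [0.6, 0.3, 2.8]
grip_width: 0.5
```

Call:
{"op": "servo_tool", "data": {"angular": [[0, 0, 0], [0, 0, 0], [0, 0, 0], [0, 0, 0], [0, 0, 0]], "slide": [[0, 0, 0.2], [-0.2, -2, 0.2], [-0.3, -4, 0.2], [-0.5, -6, 0.2], [-0.5, -6, 0.2]], "grip": [-1, -1, -1, -1, -1]}}

```text
time: 6.15
tool_pos: [513.0, 89.7, 19.6]
tcp_rot: [-3.141, 0.0, 1.489]
contact_force: [0.5, -0.9, 2.8]
grip_width: 0.3
```

```bash
python3 look.py 5
```

```text
6.15 [513.   89.7  19.6] [-3.141  0.     1.489] [ 0.54 -0.93  2.8 ]
```

View pics/side5z.png

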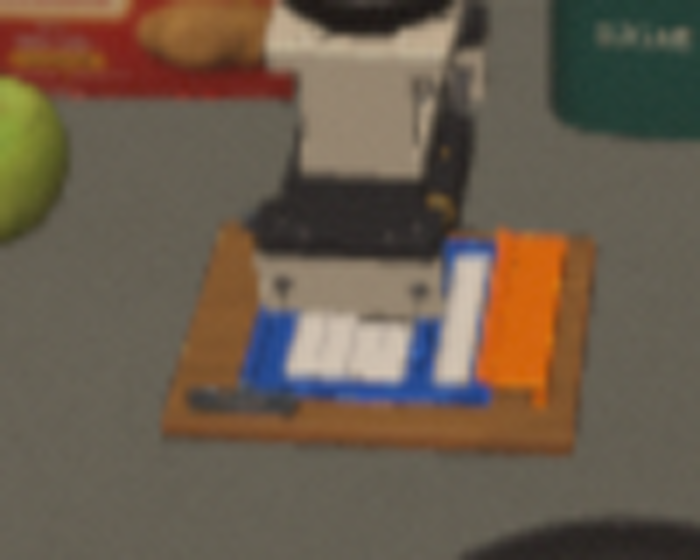

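View pics/wrist5.png

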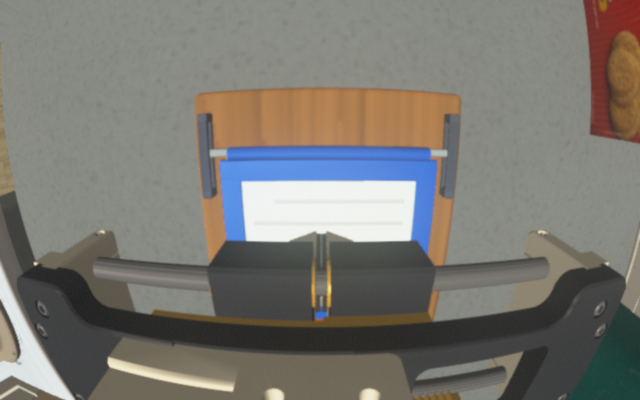

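The cover stayed put this time (hinge edge still at (250,370) in the side view) while the finger slid towards the ridge. Going on to ridge contact.

Call:
{"op": "servo_tool", "data": {"angular": [[0, 0, 0], [0, 0, 0], [0, 0, 0], [0, 0, 0]], "slide": [[-0.2, -2, 0], [-0.3, -4, 0], [-0.4, -5.5, 0], [-0.4, -5.5, 0]], "grip": [-1, -1, -1, -1]}}

```text
time: 6.63
tool_pos: [512.6, 84.5, 19.7]
tcp_rot: [-3.141, -0.0, 1.489]
contact_force: [-0.7, 1.6, 1.4]
grip_width: 0.8
```

Call:
{"op": "servo_tool", "data": {"angular": [[0, 0, 0], [0, 0, 0], [0, 0, 0]], "slide": [[-0.1, -1.5, -0.2], [-0.2, -3, -0.4], [-0.2, -3, -0.4]], "grip": [-1, -1, -1]}}

```text
time: 6.88
tool_pos: [512.4, 81.5, 19.5]
tcp_rot: [3.142, -0.0, 1.489]
contact_force: [-0.6, 1.1, 3.8]
grip_width: 0.6
```

```bash
python3 look.py 6
```

```text
6.8833 [512.4  81.5  19.5] [ 3.142 -0.     1.489] [-0.57  1.09  3.77]
```

View pics/side6z.png

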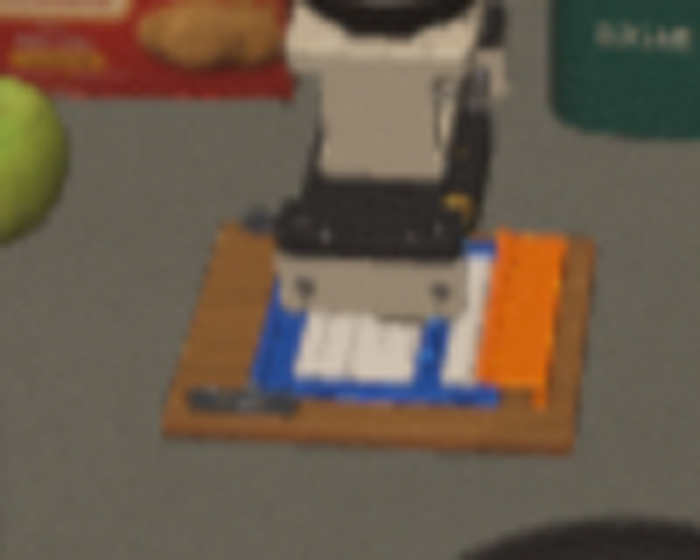

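View pics/wrist6.png

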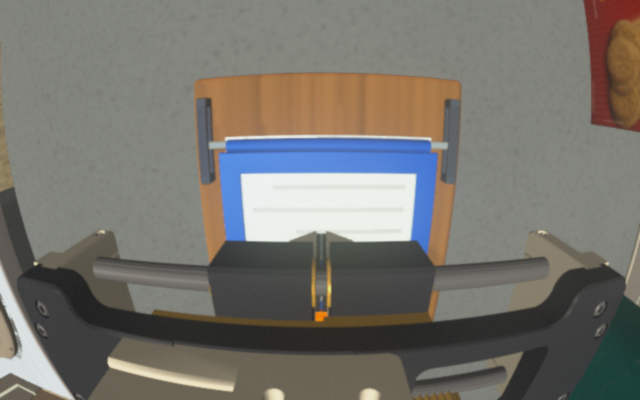

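The tip has reached the ridge and the cover moves with it; the board is unmoved. Pushing home.

Call:
{"op": "servo_tool", "data": {"angular": [[0, 0, 0], [0, 0, 0], [0, 0, 0], [0, 0, 0], [0, 0, 0], [0, 0, 0]], "slide": [[-0.1, -1.5, -0.1], [-0.2, -3, -0.2], [-0.4, -4.5, -0.2], [-0.5, -6, -0.2], [-0.6, -7, -0.2], [-0.6, -7, -0.2]], "grip": [-1, -1, -1, -1, -1, -1]}}

```text
time: 7.53
tool_pos: [511.9, 74.3, 19.2]
tcp_rot: [3.141, 0.0, 1.489]
contact_force: [-1.6, 0.9, 5.7]
grip_width: 0.3
```

Call:
{"op": "servo_tool", "data": {"angular": [[0, 0, 0], [0, 0, 0]], "slide": [[-0.1, -1, 0], [-0.1, -1.5, 0]], "grip": [-1, -1]}}

```text
time: 7.7
tool_pos: [511.8, 73.1, 19.3]
tcp_rot: [3.141, -0.0, 1.489]
contact_force: [-0.8, 6.6, 5.6]
grip_width: 0.6
```

Call:
{"op": "servo_tool", "data": {"angular": [[0, 0, 0], [0, 0, 0]], "slide": [[-0.1, -1, 0], [-0.1, -1, 0]], "grip": [-1, -1]}}

```text
time: 7.87
tool_pos: [511.9, 73.0, 19.3]
tcp_rot: [3.141, -0.002, 1.488]
contact_force: [-0.5, 7.8, 4.4]
grip_width: 0.3
```

```bash
python3 look.py 7
```

```text
7.8667 [511.9  73.   19.3] [ 3.141e+00 -2.000e-03  1.488e+00] [-0.52  7.77  4.39]
```

View pics/side7z.png

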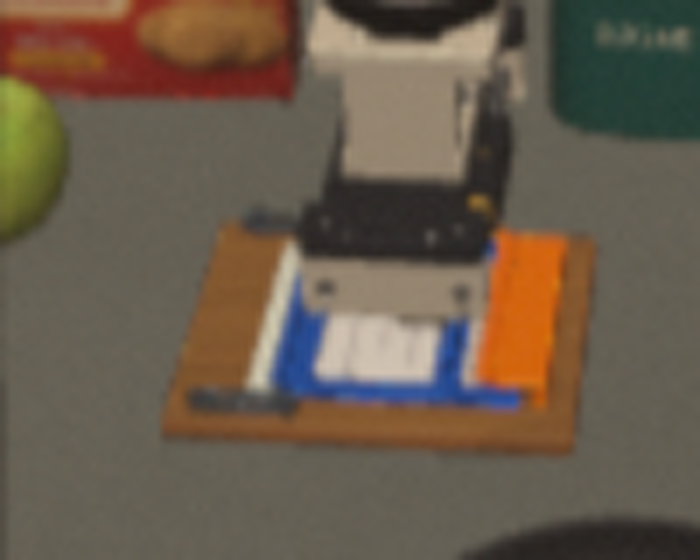

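View pics/wrist7.png

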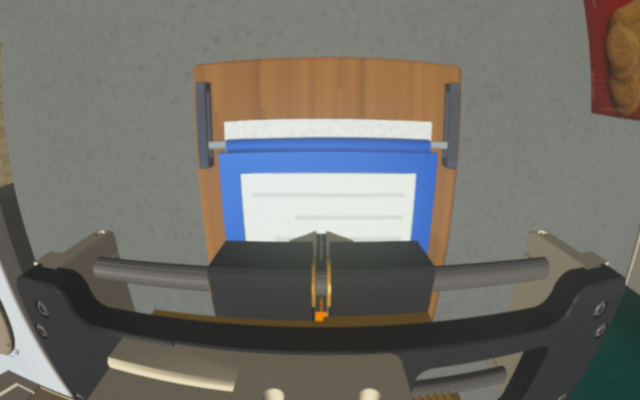

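The side view shows the edge at (520,395), well under the lip, about 21 mm from where it started. The push force has risen to 7.8 N with no movement, which suggests the end stop. One small firm push to confirm.

Call:
{"op": "servo_tool", "data": {"angular": [[0, 0, 0], [0, 0, 0], [0, 0, 0]], "slide": [[0, -0.7, 0.2], [0, -0.7, 0.2], [0, -0.7, 0.2]], "grip": [-1, -1, -1]}}

```text
time: 8.27
tool_pos: [511.8, 72.7, 19.3]
tcp_rot: [3.141, -0.002, 1.489]
contact_force: [0.2, 10.4, 2.7]
grip_width: 0.3
```

Call:
{"op": "servo_tool", "data": {"angular": [[0, 0, 0], [0, 0, 0], [0, 0, 0], [0, 0, 0], [0, 0, 0], [0, 0, 0], [0, 0, 0], [0, 0, 0]], "slide": [[0, 2, 0.4], [0, 3, 1], [0, 3, 2], [0, 4, 5], [0, 5, 12], [0, 5, 30], [0, 5, 60], [0, 5, 100]], "grip": [-1, -1, -1, -1, -1, -1, -1, -1]}}

```text
time: 8.93
tool_pos: [509.9, 76.2, 118.7]
tcp_rot: [-3.136, 0.001, 1.489]
contact_force: [0.2, -0.3, -0.5]
grip_width: 0.6
```

Call:
{"op": "servo_tool", "data": {"angular": [[0, 0, 0], [0, 0, 0], [0, 0, 0], [0, 0, 0], [0, 0, 0]], "slide": [[0, 0, 40], [0, -40, 80], [0, -80, 120], [0, -120, 120], [0, -120, 120]], "grip": [-1, -1, -1, -1, -1]}}

```text
time: 9.35
tool_pos: [512.3, -46.7, 242.9]
tcp_rot: [3.136, 0.002, 1.488]
contact_force: [-0.0, -0.5, -0.6]
grip_width: 0.2
```

```bash
python3 look.py 8; python3 - <<'E'
from h import *
import pickle
d=np.load('pose.npz');cx=d['c'];yaw=d['yaw'];R=np.array([[np.cos(yaw),-np.sin(yaw)],[np.sin(yaw),np.cos(yaw)]])
for n in('side8','scene8'):
    c=pickle.load(open(n+'.pkl','rb'));P=pts(c);h=cv2.cvtColor(c['img'],cv2.COLOR_BGR2HSV)
    reg=np.zeros((400,640),bool);reg[170:260,225:335]=1
    m=reg&(h[...,0]>100)&(h[...,0]<130)&(h[...,1]>130)&(c['range_z']>0)
    if m.sum():
        L=(P[m][:,:2]-cx)@R;print(n,m.sum(),np.percentile(L,[1,50,99],axis=0).round(1).tolist(),np.percentile(P[m][:,2],[2,50,98]).round(1))
        for a in range(-50,50,15):
            s=abs(L[:,0]-a)<7.5
            if s.sum():print(a,s.sum(),np.median(P[m][s,2]).round(1))
E
```

```text
9.35 [512.3 -46.7 242.9] [3.136e+00 2.000e-03 1.488e+00] [-0.03 -0.51 -0.65]
side8 200 [[-41.7, -56.4], [-24.7, -8.2], [39.6, 57.1]] [17.6 20.9 30.6]
-35 97 19.9
-20 10 18.9
-5 10 19.0
10 9 21.4
25 49 27.9
40 25 22.8
scene8 470 [[-42.3, -56.3], [-16.7, -6.1], [42.3, 59.6]] [18.  22.3 31.9]
-50 3 23.1
-35 207 21.3
-20 34 21.2
-5 34 22.6
10 32 22.6
25 126 25.8
40 32 23.4
```

View pics/side8z.png

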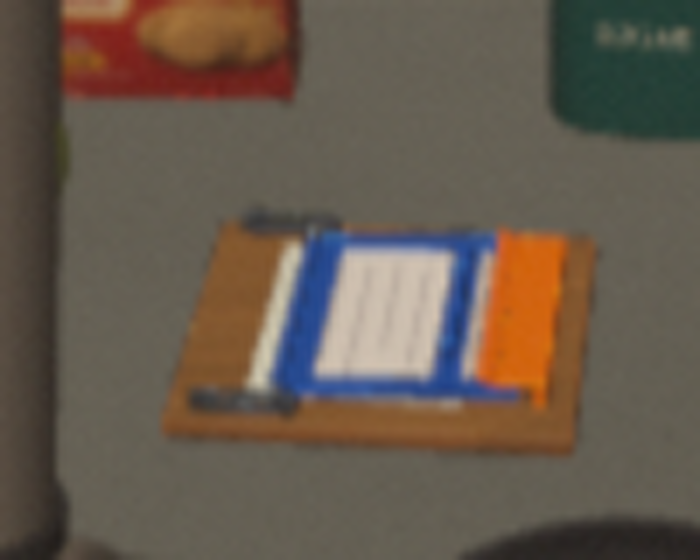

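View pics/wrist8.png

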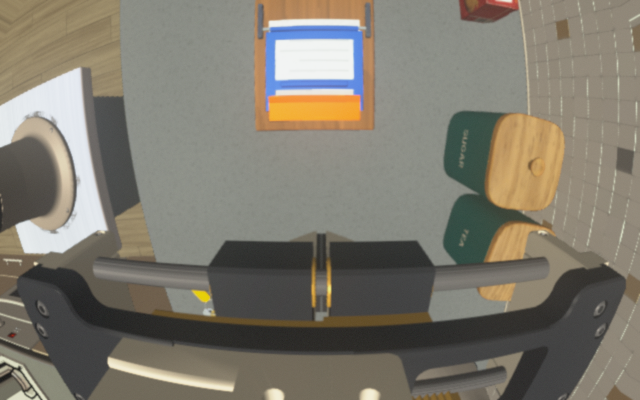

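View pics/scene8.png

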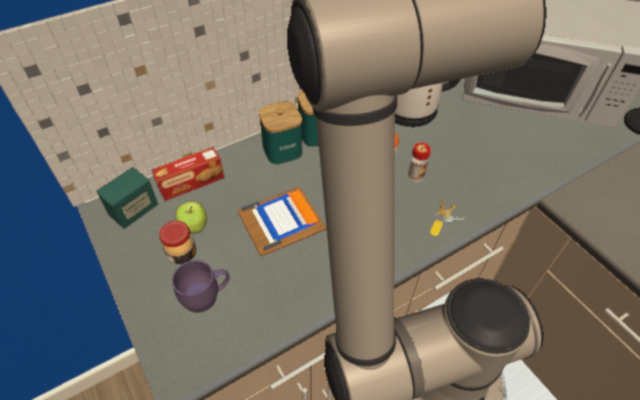

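The cover stays shut after release, its edge is under the lip, and board and bystanders look unmoved. One numerical check of the slide, using the stored pictures.

```bash
python3 - <<'E'
from h import *
import pickle
d=np.load('pose.npz');cx=d['c'];yaw=d['yaw'];R=np.array([[np.cos(yaw),-np.sin(yaw)],[np.sin(yaw),np.cos(yaw)]])
# rectify plane z=19.5 and z=14 from scene8 at 4px/mm
for n,zz in(('scene8',19.5),('side8',19.5),('side3',19.5),('side8',14),('side3',14)):
    c=pickle.load(open(n+'.pkl','rb'))
    hx,hy=np.meshgrid(np.arange(-90,90,.33),np.arange(78,-78,-.33))
    W=np.c_[(np.stack([hx.ravel(),hy.ravel()],-1)@R.T+cx),np.full(hx.size,zz)]
    uv=proj(c,W).reshape(*hx.shape,2).astype(np.float32)
    im=cv2.remap(c['img'],uv[...,0],uv[...,1],cv2.INTER_CUBIC); cv2.imwrite(f'pics/rect_{n}_{zz}.png',im)
    h=cv2.cvtColor(im,cv2.COLOR_BGR2HSV); b=((h[...,0]>100)&(h[...,0]<130)&(h[...,1]>130))
    for y0,y1 in((-50,-35),(35,50)):
        r=(hy[:,0]>y0)&(hy[:,0]<y1); p=b[r].mean(0)>.5; k=hx[0][p]; print(n,zz,(y0,y1),'blue',k.min().round(1) if len(k) else None,k.max().round(1) if len(k) else None)
E
```

```text
scene8 19.5 (-50, -35) blue -41.5 36.7
scene8 19.5 (35, 50) blue -42.2 36.1
side8 19.5 (-50, -35) blue -41.8 35.4
side8 19.5 (35, 50) blue -42.2 33.4
side3 19.5 (-50, -35) blue -63.3 40.0
side3 19.5 (35, 50) blue 5.4 39.0
side8 14 (-50, -35) blue -42.8 41.0
side8 14 (35, 50) blue -43.5 32.4
side3 14 (-50, -35) blue -63.9 39.0
side3 14 (35, 50) blue 5.4 38.4
```

View pics/rect_scene8_19.5.png

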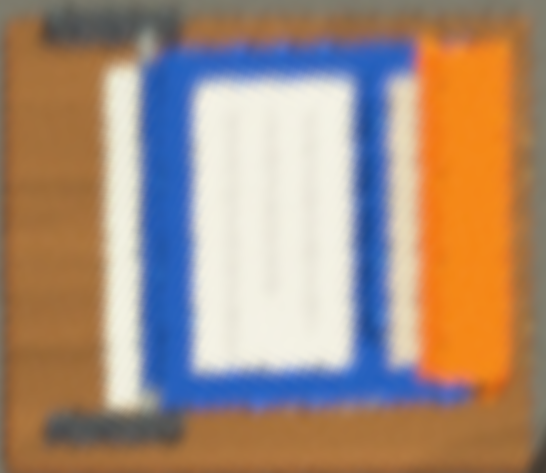

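The hinge edge went from about -63.5 to -42 mm in the holder frame, which is the full 22 mm. It is square to the board, and the board still lines up with its first pose. Handing in.

```bash
python3 -c "
from plant import bot
print(bot.close_job())"
```

```text
the job is handed in; nothing more can be done
None
```

The cover is folded down over the card and fully home. Its edge is tucked under the orange lip, and it stayed shut after I let go. I handed the job in at about 9.5 s of robot time.

**How it went:** I folded the cover with the closed fingertips, held it down with a light press of about 3–6 N, and pushed on the thumb ridge until it stopped. At the stop the push had risen to 10 N with no further movement.

**Last checks, with the arm well clear:**
- **Slide:** the hinge edge went from about -63.5 mm to -42 mm along the holder, which matches the full 22 mm of travel.
- **Tuck:** the cover lies flat and square, with its edge under the lip.
- **Surroundings:** the board still lines up with its first measured pose. By eye in the scene picture, the bystanders in view are where they were; the egg timer was mostly hidden behind the arm.

**One deviation:** while the cover was being held down, before the tip reached the ridge, finger friction dragged it the first 8 mm or so. I eased the press, slid the tip up to the ridge, and pushed the rest of the way, about 11–13 mm, by the ridge.

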